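# Load the colour-coded reagent carriers, bottles behind vials

### The arm

A 7-joint arm with a two-finger parallel gripper is mounted at the origin on a cart in front of the work surface, level with it; the furniture and walls round the work are solid. World frame = base frame: x ahead of the robot, y to its left, z up, the work surface at z = 0. Lengths are in m, angles in rad, forces in N, time in s.
With the tool pointing down it reaches from about 0.425 to 0.95 m from the base axis. Payload 4.7 kg.
Tool frame: the origin (TCP) lies on the centre line of the jaws, within the pads' length; the fingertips stand 11 mm ahead of it and the grasp point (between the pads) lies 8 mm behind it; z points along the fingers, y is the line along which they close (so a half turn about z gives the same grasp; the last joint's range is limited). The gripper opens to 85 mm and grips with 20 to 120 N. Pads are 22 mm wide; open, the fingers measure 114 mm over their backs; the gripper's body (76 mm by 85 mm) begins 54 mm behind the grasp point. The pads swing forward as they close: fully open they stand 13 mm farther back than shut.
Start: joints at [1.125, 0.469, -0.049, 1.532, 0.024, 1.141, -0.082], TCP at [0.273, -0.617, 0.242] pointing down, gripper open.
Joint ranges: [-2.59, 2.59], [-0.33, 1.99], [-1.39, 1.29], [0.1, 2.45], [-1.04, 4.18], [0.21, 1.99], [-2.66, 2.66]. Speed limits (rad/s): [2.57, 2.57, 3.14, 3.14, 3.14, 3.14, 3.14].

### API

Orientations are given as a rotation vector (axis times angle).
In Python, from rig import monitor, capture, order, silhouettes, pinpoint gives the robot as it stands.
- The arm moves only by the shell command python3 -m creep 'ROWS' [FORCE]. ROWS is JSON, one flat list of numbers, 5 for each row, row after row: the shift along the tool's x, y, z in mm, then the turn about the tool's z in rad, then the closure, from 0 (fully open) to 1 (shut). In form: [tx, ty, tz, roll, grip, tx, ty, tz, roll, grip, ...]. A call has 1 to 20 rows; each row is the pose to reach, as a shift and turn from the pose commanded when the call began, along the tool's axes at that moment; what a row does not reach only later rows make up. A row lasts 1/10 s, in which the tool goes at most 50 mm and 8.59 degrees, less where a joint would pass 70% of its speed; a pose out of reach is approached as far as the arm can. A call with a gripper value outside its range is refused whole. The fingers move at their own pace and stop on an object; FORCE is the grip in N (left out, the last holds). Time passes only in rows, so rows that repeat a pose let the fingers close. It gives the time, the measured TCP pose, the force, the opening and the grip force at its end, in the units of the state.
- monitor.state(): the state, without advancing time (a new reading comes with each control period).
- capture(name): name is "scene" or "side" or "wrist"; returns a dict with "pixels" (384x512x3 uint8, red, green, blue), "fovy" (degrees; the focal length in pixels is half the picture's height over the tangent of half this angle, whatever the lens; pixels are square), "cx", "cy" (the principal point, pixels), "R" (3x3) and "t" (3): a world point X has camera coordinates R X + t. Camera axes: x right, y down, z forward; pixel columns grow to the right and rows downward; lengths in m; the calibration is good to about 2 mm. A picture is of the moment at which its call begins. There is no depth.
- order.sign_off(): hands the job in; it is judged then, once.
Trained networks look in a picture, given as the dict that the camera call returned (one of the last four; its "shot" number tells which), for a name from the list of things; names that differ only in an ending like _2 or _b are one class to them, and where a whole thing is asked for, a point or a joint stands for the part that bears it (a point fixed in the world has none). Each returns a list of dicts, best first, with "confidence" (0 to 1); they miss things now and then, are a little off and sometimes report something else, mostly with a low value. They report only what shows in the picture. A call takes as long as a camera call. They do not tell look-alikes from the thing itself.
- silhouettes(picture, name): "region" (384x512 bool, what is visible of it) and "xy" ([column, row] in pixels, amid what is visible of it).
- pinpoint(picture, name): "xy" ([column, row] in pixels: a listed point, or the origin of a listed thing).
The state is a dict: "clock": time; "q": joint angles; "joint_velocities": joint speeds; "joint_efforts": joint torques, N m; "eef_pos": TCP position; "tool_rot": TCP orientation; "force": force on the tool from outside, world axes, zero at the start; "moment": the same for the moment, N m; "width": opening from 0.0 (shut) to 1.0 (fully open); "grasp_force": force on a finger pad.
Only numpy, scipy, OpenCV 4.12 (cv2) and the standard library are available. Lean on these libraries where they do the work, as an engineer would, in place of code of your own. Each camera call takes 0.05 s, during which the arm holds its last target. There are 200 camera calls.

### The job

Load the three colour-coded reagent carriers for the pump run, each bottle in the large rear well and its vial in the small well in front of it: the yellow bottle with the yellow vial in front of it in the yellow-tabbed carrier, the orange bottle with the red vial in front of it in the red-tabbed carrier, and the colourless red-capped bottle on its own in the white-tabbed carrier. Put all three bottles in before the first vial, so that no bottle is carried over the vials. Keep everything upright, set each thing down in its well rather than dropping it, and leave the purple vial where it stands.

Things in the scene. Friction and masses are not known exactly. Their poses are not given: they have to be found in the camera images.
- bottle_yellow: 100 ml bottle, upright, yellow liquid, blue cap. 104 mm tall; straight body 56 mm in diameter up to 61 mm above its base: grip it there, about 50 mm up. 0.2 kg. Origin: centre of its underside, z up. Goes in the rear well of the carrier with the yellow tab. Behind its row (x over 0.49 m, y under 0.09 m) stand a jack and pump 0.3 m tall: lift straight up, carry in front of them.
- bottle_orange: 100 ml bottle, upright, orange liquid, blue cap. 104 mm tall; straight body 56 mm in diameter up to 61 mm above its base: grip it there, about 50 mm up. 0.2 kg. Origin: centre of its underside, z up. Goes in the rear well of the carrier with the red tab. Behind its row (x over 0.49 m, y under 0.09 m) stand a jack and pump 0.3 m tall: lift straight up, carry in front of them.
- bottle_clear: 100 ml bottle, upright, colourless liquid, red cap. 104 mm tall; straight body 56 mm in diameter up to 61 mm above its base: grip it there, about 50 mm up. 0.2 kg. Origin: centre of its underside, z up. Goes in the rear well of the carrier with the white tab. Behind its row (x over 0.49 m, y under 0.09 m) stand a jack and pump 0.3 m tall: lift straight up, carry in front of them.
- vial_yellow: 20 ml vial, upright, yellow contents, white cap. 60 mm tall; straight body 27.5 mm in diameter up to 43 mm; gripped 38 mm up, fingers clear the carrier. 35 g. Origin: centre of its underside, z up. Goes in the front well of the yellow-tabbed carrier, before the yellow bottle. Behind its row (x over 0.49 m, y under 0.09 m) stand a jack and pump 0.3 m tall: lift straight up, carry in front of them.
- vial_red: 20 ml vial, upright, red contents, black cap. 60 mm tall; straight body 27.5 mm in diameter up to 43 mm; gripped 38 mm up, fingers clear the carrier. 35 g. Origin: centre of its underside, z up. Goes in the front well of the red-tabbed carrier, before the orange bottle. Behind its row (x over 0.49 m, y under 0.09 m) stand a jack and pump 0.3 m tall: lift straight up, carry in front of them.
- vial_purple: 20 ml vial, upright, purple contents, white cap. 60 mm tall; straight body 27.5 mm in diameter up to 43 mm; gripped 38 mm up, fingers clear the carrier. 35 g. Origin: centre of its underside, z up. Not part of the job; it must stay where it stands.
- carrier_yellow: Low grey carrier, fixed, yellow pull tab at its front (robot side), yellow strip on top. Block (mm) x -72 to 80, 78 wide (y), 18 high. Origin on the worktop; x rearward, y left. Bottle well: 68 wide, centre x +40, y 0, floor 4 up. Vial well: 42 wide, centre x -45, y 0, floor 8 up. Tab to x -108. Carriers 90 apart; a shaker 100 high at x over 0.5 m, y over 0.43 m. Takes yellow bottle, yellow vial.
- carrier_red: Low grey carrier, fixed, red pull tab at its front (robot side), red strip on top. Block (mm) x -72 to 80, 78 wide (y), 18 high. Origin on the worktop; x rearward, y left. Bottle well: 68 wide, centre x +40, y 0, floor 4 up. Vial well: 42 wide, centre x -45, y 0, floor 8 up. Tab to x -108. Carriers 90 apart; a shaker 100 high at x over 0.5 m, y over 0.43 m. Takes orange bottle, red vial.
- carrier_white: Low grey carrier, fixed, white pull tab at its front (robot side), white strip on top. Block (mm) x -72 to 80, 78 wide (y), 18 high. Origin on the worktop; x rearward, y left. Bottle well: 68 wide, centre x +40, y 0, floor 4 up. Vial well: 42 wide, centre x -45, y 0, floor 8 up. Tab to x -108. Carriers 90 apart; a shaker 100 high at x over 0.5 m, y over 0.43 m. Takes colourless bottle only.
Things that resemble listed ones, but are neither listed nor needed, are in the scene too. Leave any green look-alike of the bottle_orange alone.

How it is judged:
By the outcome, as a careful person would: the job done as asked, in the order asked, and still so for the second after the job is handed in, with the robot touching nothing.
It also fails if it takes over 131 s, if anything falls off the work surface, if the arm or the gripper's body presses on something with over 40 N, if the wrist force passes 120 N, or if a joint passes its speed limit or range.

## Working session

There is one attempt and no reset: what is moved stays moved. The work goes in short steps, Python scripts to look and compute and a shell command to move; the robot and the scene stay as the last step left them, time stands still between calls to the robot, and variables do not carry over. Pictures are saved under pics/ and viewed, at most 14 in all, crops included, and the job is handed in when it is done.

```bash
mkdir -p pics; ls; cat > h.py <<'E'
import numpy as np, cv2
from rig import monitor, capture, order, silhouettes, pinpoint
def save(p,n,crop=None,s=1):
    im=p["pixels"][:,:,::-1]
    if crop: im=im[crop[1]:crop[3],crop[0]:crop[2]]
    cv2.imwrite("pics/"+n,cv2.resize(im,None,fx=s,fy=s,interpolation=cv2.INTER_CUBIC))
def K(p):
    f=192/np.tan(np.radians(p["fovy"])/2); return f
def ray(p,xy,z=0):
    R=np.array(p["R"]);t=np.array(p["t"]);f=K(p)
    d=R.T@np.array([(xy[0]-p["cx"])/f,(xy[1]-p["cy"])/f,1]); c=-R.T@t
    return c+d*(z-c[2])/d[2]
def proj(p,X):
    c=np.array(p["R"])@np.array(X)+np.array(p["t"]);f=K(p)
    return np.array([p["cx"]+f*c[0]/c[2],p["cy"]+f*c[1]/c[2]])
E
python3 - <<'E'
from h import *
np.set_printoptions(precision=3,suppress=True)
names="bottle_yellow bottle_orange bottle_clear vial_yellow vial_red vial_purple carrier_yellow carrier_red carrier_white".split()
print(monitor.state())
for c in("scene","side"):
    p=capture(c); save(p,c+"1.png",s=1.5); print(c,p["fovy"],-np.array(p["R"]).T@p["t"])
    for n in names:
        print(n,[(np.round(d["xy"]),round(d["confidence"],2),ray(p,d["xy"])[:2]) for d in pinpoint(p,n)[:4]])
E
```

```text
pics
{'clock': 0.0, 'q': array([ 1.125,  0.469, -0.049,  1.534,  0.024,  1.141, -0.082]), 'joint_velocities': array([-0.002,  0.001, -0.001,  0.   ,  0.   ,  0.001,  0.001]), 'joint_efforts': array([  0.001, -51.03 ,  -0.046, -23.771,   0.011,   0.008,   0.   ]), 'eef_pos': array([ 0.273, -0.617,  0.241]), 'tool_rot': array([-3.072, -0.65 ,  0.001]), 'force': array([-0.632,  0.577, -0.835]), 'moment': array([0.03 , 0.017, 0.026]), 'grasp_force': 0.0, 'width': 0.9978099252179322}
scene 44.053738232677155 [-0.065  0.987  0.696]
bottle_yellow [(array([273., 220.]), 0.73, array([0.428, 0.08 ]))]
bottle_orange [(array([156., 229.]), 0.89, array([0.655, 0.276])), (array([305., 190.]), 0.72, array([ 0.425, -0.104]))]
bottle_clear [(array([324., 162.]), 0.56, array([ 0.453, -0.298]))]
vial_yellow [(array([337., 155.]), 0.66, array([ 0.437, -0.37 ])), (array([227., 229.]), 0.29, array([0.505, 0.178]))]
vial_red [(array([317., 180.]), 0.7, array([ 0.422, -0.178])), (array([337., 155.]), 0.18, array([ 0.438, -0.373]))]
vial_purple [(array([287., 209.]), 0.57, array([0.421, 0.015]))]
carrier_yel
[... 289 characters left out ...]
, 0.068]))]
bottle_orange [(array([228., 227.]), 0.62, array([ 0.436, -0.065])), (array([233., 175.]), 0.47, array([0.659, 0.29 ]))]
bottle_clear [(array([273., 259.]), 0.95, array([ 0.443, -0.266]))]
vial_yellow [(array([295., 277.]), 0.66, array([ 0.438, -0.359]))]
vial_red [(array([251., 244.]), 0.61, array([ 0.437, -0.177])), (array([196., 185.]), 0.18, array([0.504, 0.271]))]
vial_purple [(array([217., 221.]), 0.53, array([ 0.427, -0.012]))]
carrier_yellow [(array([188., 176.]), 0.69, array([0.518, 0.365]))]
carrier_red [(array([194., 184.]), 0.8, array([0.503, 0.282]))]
carrier_white [(array([207., 194.]), 0.83, array([0.497, 0.182])), (array([188., 178.]), 0.2, array([0.508, 0.347]))]
```

View pics/scene1.png

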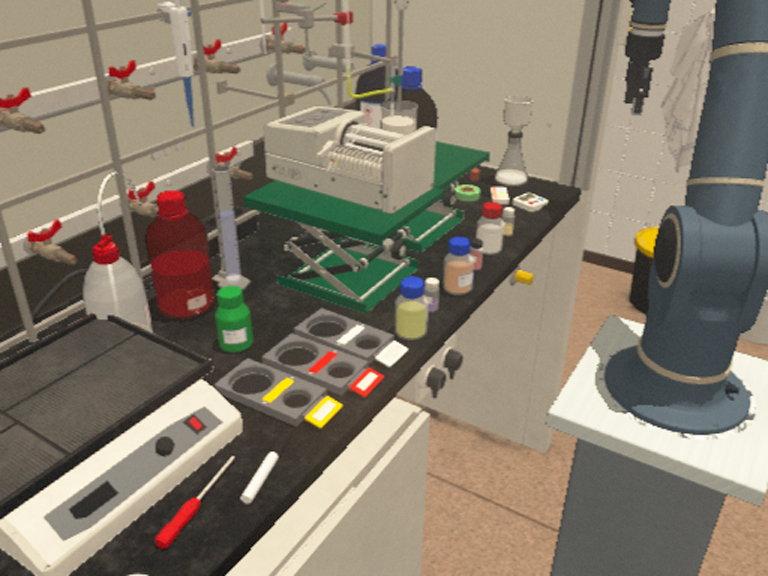

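View pics/side1.png

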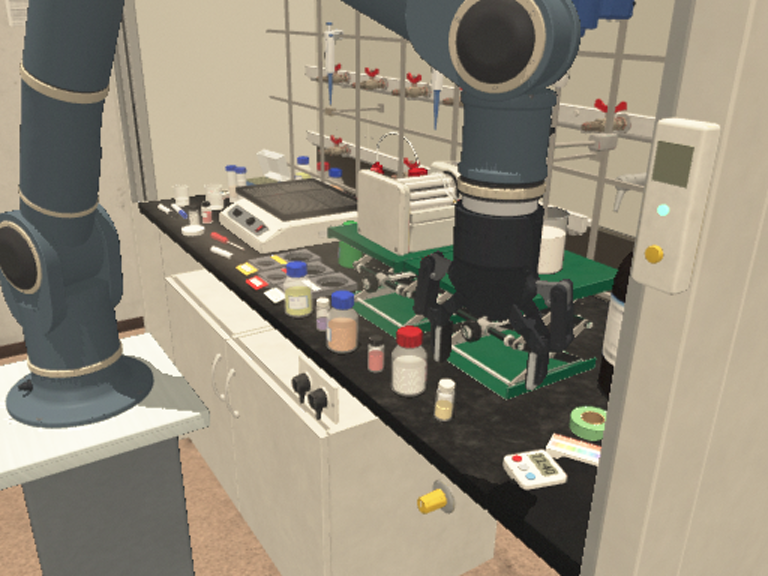

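The scene picture shows, in 512-px coordinates:
- Row of bottles and vials: yellow bottle (273,215), purple vial (287,196), orange bottle (305,180), red vial (317,170), clear red-capped bottle (327,155), yellow vial (338,148).
- Carriers: yellow tab (215,274), red tab (245,254), white tab (260,236).

Look-alikes: the green bottle (156,215) could pass for the orange bottle. The purple vial could pass for the red or yellow vial. The large red bottle (120,190) and the wash bottle (75,190) could pass for the clear one. I choose by cap and liquid colour.

Next I fit positions from the silhouettes.

```bash
cat > fit.py <<'E'
from h import *
from scipy.optimize import minimize
a=np.linspace(0,2*np.pi,40)
def circ(x,y,r,z): return np.c_[x+r*np.cos(a),y+r*np.sin(a),0*a+z]
def hullmask(p,X,m):
    px=np.array([proj(p,v) for v in X])*16
    cv2.fillConvexPoly(m,cv2.convexHull(px.astype(np.int32)),1,cv2.LINE_8,4)
def cyl(p,v,kind):
    m=np.zeros((384,512),np.uint8);x,y=v[:2]
    parts=[(28,0,61),(24,61,72),(17,72,104)] if kind=="b" else [(13.75,0,43),(11,40,60)]
    for r,z0,z1 in parts: hullmask(p,np.r_[circ(x,y,r/1e3,z0/1e3),circ(x,y,r/1e3,z1/1e3)],m)
    return m
def carr(p,v):
    m=np.zeros((384,512),np.uint8);x,y,t=v;c,s=np.cos(t),np.sin(t)
    for x0,x1,w,h in((-.072,.08,.039,.018),(-.108,-.07,.02,.008)):
        P=[(x+c*u-s*q,y+s*u+c*q,z) for u in(x0,x1) for q in(-w,w) for z in(0,h)]
        hullmask(p,P,m)
    return m
def fit(views,model,v0,step):
    def cost(v): return sum(1-(r&(M:=model(p,v)>0)).sum()/(r|M).sum() for p,r in views)
    s=np.vstack([v0]+[np.array(v0)+e for e in np.diag(step)])
    r=minimize(cost,v0,method="Nelder-Mead",options=dict(initial_simplex=s,xatol=2e-4,fatol=1e-4))
    return r.x,r.fun
E
python3 - <<'E'
from fit import *
np.set_printoptions(precision=4,suppress=True)
P={c:capture(c) for c in("scene","side")}
g=dict(bottle_yellow=(.422,.075),bottle_orange=(.43,-.085),bottle_clear=(.447,-.28),vial_yellow=(.438,-.365),vial_red=(.43,-.178),vial_purple=(.424,0),
 carrier_yellow=(.515,.357,0),carrier_red=(.5,.27,0),carrier_white=(.495,.18,0))
for n,v0 in g.items():
    kind=n[0]; model=carr if kind=="c" else (lambda p,v:cyl(p,v,kind))
    V={}
    for c,p in P.items():
        q=proj(p,[*v0[:2],.01 if kind=="c" else .05]); L=[(np.hypot(*(np.array(d["xy"])-q)),d) for d in silhouettes(p,n)]
        L=[l for l in L if l[0]<22]
        if L: 
            d=min(L,key=lambda l:l[0])[1]; V[c]=(p,d["region"].astype(bool))
    st=(.01,.01,.05)[:len(v0)]
    print(n,list(V),[int(r.sum()) for _,r in V.values()],*(fit(list(V.values()),model,v0,st) if V else ()), *[fit([x],model,v0,st) for x in V.values()])
E
```

```text
bottle_yellow ['scene', 'side'] [839, 634] [0.422  0.0867] 0.21419240340161416 (array([0.4247, 0.0795]), np.float64(0.07134767836919598)) (array([0.4271, 0.096 ]), np.float64(0.07669616519174038))
bottle_orange ['scene', 'side'] [641, 679] [ 0.42   -0.0888] 0.311117212985373 (array([ 0.4235, -0.0964]), np.float64(0.11740331491712708)) (array([ 0.4271, -0.0749]), np.float64(0.16584766584766586))
bottle_clear ['scene', 'side'] [514, 930] [ 0.4355 -0.2697] 0.33761412051125994 (array([ 0.4403, -0.2811]), np.float64(0.1633663366336634)) (array([ 0.442 , -0.2596]), np.float64(0.11165048543689315))
vial_yellow ['scene', 'side'] [129, 293] [ 0.4339 -0.3662] 0.4978146853146853 (array([ 0.4339, -0.3662]), np.float64(0.2670454545454546)) (array([ 0.4397, -0.3588]), np.float64(0.20163487738419617))
vial_red ['scene', 'side'] [138, 255] [ 0.4288 -0.1869] 0.4966762543943751 (array([ 0.4336, -0.2024]), np.float64(0.33009708737864074)) (array([ 0.4297, -0.1836]), np.float64(0.10526315789473684))
vial_purple ['scene', 'side'] [160, 163] [ 0.431  -0.0008] 0.6496405137512216 (array([ 0.4323, -0.0068]), np.float64(0.34959349593495936)) (array([0.4342, 0.0052]), np.float64(0.2819383259911894))
carrier_yellow ['scene', 'side'] [2071, 443] [0.5134 0.3485 0.0485] 0.5259939098972096 (array([0.5164, 0.3463, 0.0553]), np.float64(0.10930640913081646)) (array([ 0.513 ,  0.3696, -0.0247]), np.float64(0.335832083958021))
carrier_red ['scene', 'side'] [1875, 382] [0.4991 0.2544 0.065 ] 0.6665628115653041 (array([0.5   , 0.253 , 0.0676]), np.float64(0.09286070893659515)) (array([ 0.5052,  0.2739, -0.0489]), np.float64(0.49667994687915007))
carrier_white ['scene', 'side'] [1454, 493] [0.5027 0.1668 0.0124] 0.6679997186844663 (array([0.505 , 0.1596, 0.041 ]), np.float64(0.15421115065243174)) (array([ 0.5071,  0.1808, -0.0063]), np.float64(0.44250871080139376))
```

```bash
python3 - <<'E'
from fit import *
np.set_printoptions(precision=4,suppress=True)
P={c:capture(c) for c in("scene","side","wrist")}
for c,p in P.items(): print(c,{k:v for k,v in p.items() if k not in("pixels",)})
for n,v0,k in(("bottle_yellow",(.425,.087,.0),"b"),("bottle_orange",(.425,-.087,.0),"b"),("bottle_clear",(.441,-.27,0.),"b"),("vial_yellow",(.437,-.363,0.),"v"),("vial_red",(.431,-.19,0.),"v")):
    def model(p,v):
        q=dict(p); q["t"]=np.array(p["t"])+np.array(p["R"])@[0,0,v[2]]
        return cyl(q,v,k)
    V=[]
    for c in("scene","side"):
        q=proj(P[c],[v0[0],v0[1],.05])
        d=min(silhouettes(P[c],n),key=lambda d:np.hypot(*(np.array(d["xy"])-q))); V.append((P[c],d["region"].astype(bool)))
    print(n,*fit(V,model,v0,(.01,.01,.01)))
save(P["scene"],"a.png",(135,130,360,300),3.5)
E
```

```text
scene {'fovy': 44.053738232677155, 'cx': 257.0350867235146, 'cy': 186.64032886512095, 'R': array([[-0.854 , -0.5201,  0.0142],
       [-0.2711,  0.4215, -0.8653],
       [ 0.4441, -0.7428, -0.501 ]]), 't': array([0.4484, 0.169 , 1.1109]), 'shot': 5}
side {'fovy': 45.85119039574743, 'cx': 254.6305540782281, 'cy': 198.39459952678078, 'R': array([[ 0.838 , -0.5454,  0.0137],
       [-0.2013, -0.3324, -0.9214],
       [ 0.5071,  0.7694, -0.3884]]), 't': array([-0.4721,  0.1455,  1.0706]), 'shot': 6}
wrist {'fovy': 71.28539216230787, 'cx': 253.853975512072, 'cy': 192.26008318182008, 'R': array([[ 0.4046, -0.9145, -0.001 ],
       [-0.8748, -0.3874,  0.291 ],
       [-0.2665, -0.1169, -0.9567]]), 't': array([-0.6744, -0.0379,  0.3797]), 'shot': 7}
bottle_yellow [0.422  0.0866 0.005 ] 0.2090532952090567
bottle_orange [ 0.4192 -0.0884  0.0034] 0.24317756087942421
bottle_clear [ 0.4353 -0.2692  0.0054] 0.29573481339808616
vial_yellow [ 0.4347 -0.3643  0.0047] 0.5025836688097098
vial_red [ 0.4286 -0.1854  0.0022] 0.42592161298908704
```

View pics/a.png

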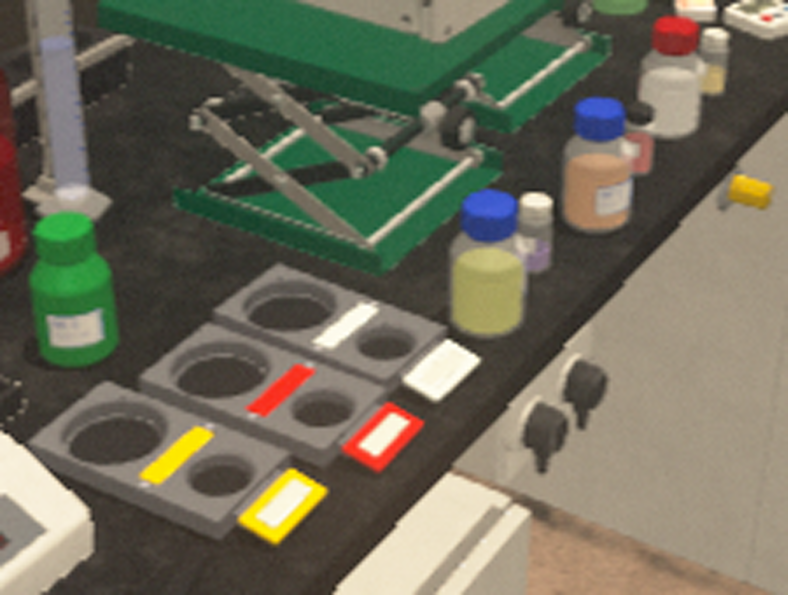

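The crop confirms the choices. The yellow-liquid, orange-liquid and red-capped clear bottles stand in the front row at (490,265), (597,165) and (670,80) in the crop, and the carriers have a white, a red and a yellow strip. The green bottle at (75,290) is left alone. The two side views disagree by about 18 mm in y, so I'll move over the row and refine from the wrist camera.

```bash
python3 -m creep '[284,-253,0,0.417,0.2,284,-253,0,0.417,0.2,284,-253,0,0.417,0.2,284,-253,0,0.417,0.2,284,-253,0,0.417,0.2,284,-253,0,0.417,0.2,284,-253,0,0.417,0.2,284,-253,0,0.417,0.2,284,-253,0,0.417,0.2,284,-253,0,0.417,0.2,284,-253,0,0.417,0.2]' 40
cat > wr.py <<'E'
from fit import *
np.set_printoptions(precision=4,suppress=True)
def look(G,pic=None):
    p=capture("wrist")
    if pic: save(p,pic,s=1.2)
    s=monitor.state(); print("tcp",s["eef_pos"],s["tool_rot"],"w",s["width"],"F",s["force"],"clk",s["clock"])
    for n,v0 in G.items():
        k=n[0]; q=proj(p,[v0[0],v0[1],.01 if k=="c" else .05])
        L=[d for d in silhouettes(p,n) if np.hypot(*(np.array(d["xy"])-q))<45]
        if not L: print(n,"none"); continue
        d=min(L,key=lambda d:np.hypot(*(np.array(d["xy"])-q)))
        m=carr if k=="c" else (lambda p,v:cyl(p,v,k))
        print(n,d["confidence"],*fit([(p,d["region"].astype(bool))],m,v0,(.01,.01,.05)[:len(v0)]),[ray(p,e["xy"])[:2] for e in pinpoint(p,n)])
    return p
E
python3 - <<'E'
from wr import *
look(dict(bottle_clear=(.441,-.27),vial_yellow=(.437,-.363),vial_red=(.431,-.19),bottle_orange=(.424,-.087)),"w1.png")
E
```

```text
clock: 3.75
eef_pos: [0.43, -0.2723, 0.2424]
tool_rot: [3.141, -0.004, -0.0]
force: [0.6, -0.2, 0.8]
width: 0.798
grasp_force: 0.0
tcp [ 0.4299 -0.2724  0.2423] [ 3.141  -0.0046 -0.0002] w 0.8042143450857957 F [-0.0747  0.0708 -0.4604] clk 3.8
bottle_clear 0.76 [ 0.4356 -0.2662] 0.030677882236516574 [array([ 0.4379, -0.2671])]
vial_yellow 0.55 [ 0.4365 -0.3611] 0.10355029585798814 [array([ 0.4388, -0.3674])]
vial_red 0.98 [ 0.4295 -0.1822] 0.05529225908372826 [array([ 0.4286, -0.178 ])]
bottle_orange 0.75 [ 0.4199 -0.0833] 0.06995760145366448 [array([ 0.416 , -0.0873])]
```

View pics/w1.png

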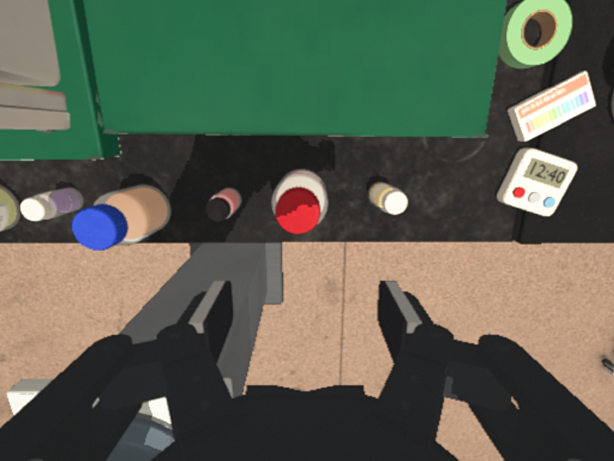

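The wrist view shows the clear red-capped bottle (298,205) in front of the jaws. The red vial is at (225,203), the yellow vial at (390,197) and the orange bottle at (120,215). The clear bottle is at (0.436,-0.267), so I descend onto it.

```bash
python3 -m creep '[6,-5.5,-0,0,0.1,6,-5.5,0,0,0.1,6,-5.5,50,0,0.1,6,-5.5,95,0,0.1,6,-5.5,135,0,0.1,6,-5.5,165,0,0.1,6,-5.5,185,0,0.1,6,-5.5,198,0,0.1,6,-5.5,198,0,0.1,6,-5.5,198,0,0.1,6,-5.5,198,0,0.5,6,-5.5,198,0,0.5,6,-5.5,198,0,0.5,6,-5.5,198,0,0.5,6,-5.5,198,0,0.5,6,-5.5,198,0,0.5]' 40
```

```text
clock: 5.8
eef_pos: [0.4376, -0.2662, 0.0459]
tool_rot: [3.14, -0.001, 0.004]
force: [-1.0, 0.8, 6.2]
width: 0.636
grasp_force: 41.7
```

```bash
python3 -m creep '[0,0,-10,0,0.5,0,0,-30,0,0.5,0,0,-60,0,0.5,0,0,-100,0,0.5,0,0,-140,0,0.5,0,0,-175,0,0.5,0,0,-195,0,0.5,0,0,-200,0,0.5]' 40
python3 -m creep '[0,-8,0,0,0.5,-2,-25,0,0,0.5,-4,-52,0,0,0.5,-5,-85,0,0,0.5,-5,-120,0,0,0.5,-5,-155,0,0,0.5,-5,-190,0,0,0.5,-5,-225,0,0,0.5,-5,-260,0,0,0.5,-5,-295,0,0,0.5,-5,-330,0,0,0.5,-5,-362,0,0,0.5,-5,-390,0,0,0.5,-5,-412,0,0,0.5,-5,-427,0,0,0.5,-5,-434,0,0,0.5,-5,-437,0,0,0.5,-5,-437,0,0,0.5]' 40
python3 - <<'E'
from wr import *
look(dict(carrier_yellow=(.515,.357,0),carrier_red=(.5,.263,0),carrier_white=(.505,.172,0),bottle_yellow=(.423,.087),vial_purple=(.43,0)),"w2.png")
E
```

```text
clock: 6.6
eef_pos: [0.4375, -0.2658, 0.2476]
tool_rot: [3.139, -0.0, 0.008]
force: [0.6, -0.6, -1.6]
width: 0.634
grasp_force: 42.8
clock: 8.4
eef_pos: [0.4309, 0.1714, 0.2436]
tool_rot: [3.141, 0.0, -0.002]
force: [-0.3, 0.1, -2.1]
width: 0.633
grasp_force: 42.8
tcp [0.4312 0.1709 0.2438] [ 3.1407 -0.0012 -0.0016] w 0.6340733029275382 F [-0.322  -0.3597 -2.4166] clk 8.45
carrier_yellow 0.61 [0.5135 0.3529 0.0184] 0.0448756822316555 [array([0.512 , 0.3556])]
carrier_red 0.97 [0.4976 0.2599 0.0156] 0.05039018952062435 [array([0.4996, 0.2596])]
carrier_white 0.56 [ 0.503   0.1712 -0.028 ] 0.06381534283774615 [array([0.5001, 0.1682])]
bottle_yellow 0.76 [0.4215 0.0908] 0.054168429961912845 [array([0.4222, 0.0901])]
vial_purple 0.61 [0.4306 0.004 ] 0.12810945273631846 [array([0.4296, 0.0045])]
```

View pics/w2.png

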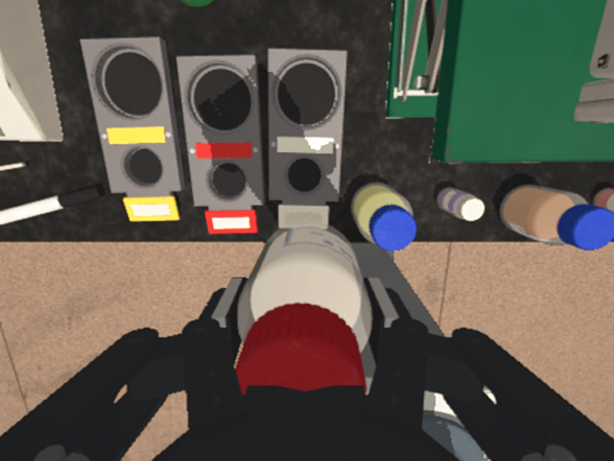

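The wrist view shows the held clear bottle, and the three carriers' rear wells at (130,80) yellow, (220,96) red and (307,92) white. The yellow bottle is at (385,215), and nothing has been disturbed. Next I cross-check the wells by ray.

```bash
python3 - <<'E'
from wr import *
p=capture("wrist"); g=p["pixels"].astype(int)
for n,bx in dict(y=(129,81),r=(220,97),w=(307,93),yv=(143,165),rv=(227,180),wv=(304,174)).items():
    print(n,ray(p,(bx[0]/1.2,bx[1]/1.2),.018)[:2])
# model overlay
im=p["pixels"][:,:,::-1].copy()
for v in((.5135,.3529,.0184),(.4976,.2599,.0156),(.503,.1712,0)):
    for u,r in((.04,.034),(-.045,.021)):
        x=v[0]+u*np.cos(v[2]);y=v[1]+u*np.sin(v[2])
        cv2.polylines(im,[np.array([proj(p,c) for c in circ(x,y,r,.018)]).astype(int)],True,(255,0,255),1)
cv2.imwrite("pics/o.png",cv2.resize(im[20:190,50:310],None,fx=3,fy=3))
E
```

```text
y [0.5563 0.3509]
r [0.5411 0.2593]
w [0.5449 0.1694]
yv [0.4721 0.349 ]
rv [0.4556 0.2581]
wv [0.4622 0.1726]
```

View pics/o.png

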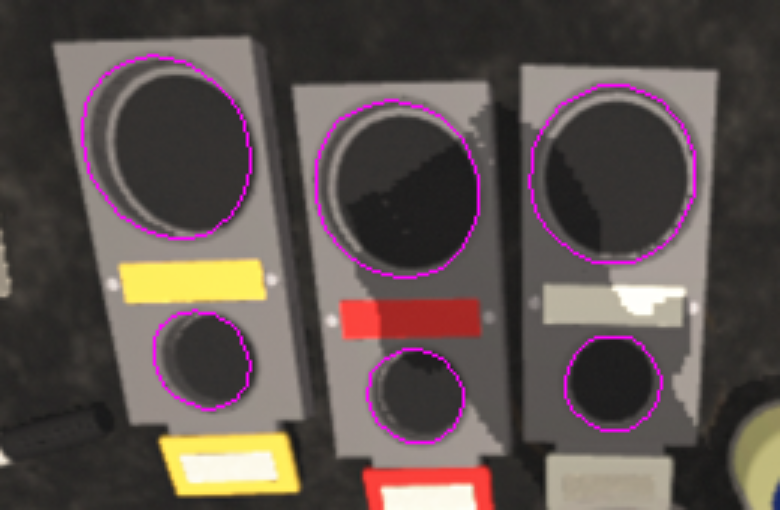

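The overlay matches all six wells within about 1 mm. I'll carry on to the white rear well and lower the bottle.

```bash
python3 -m creep '[10,0,0,0,0.5,35,0,0,0,0.5,70,0,0,0,0.5,100,0,0,0,0.5,112,0,10,0,0.5,113,0,40,0,0.5,113,0,80,0,0.5,113,0,120,0,0.5,113,0,150,0,0.5,113,0,170,0,0.5,113,0,180,0,0.5,113,0,186,0,0.5,113,0,190,0,0.5,113,0,191,0,0.5,113,0,192,0,0.5,113,0,192,0,0.5]' 40
python3 -c "
from wr import *
s=monitor.state();print(s)
import numpy as np
p=capture('scene');save(p,'s3.png',(135,130,360,300),3.5)"
```

```text
clock: 10.6
eef_pos: [0.5451, 0.1717, 0.053]
tool_rot: [-3.141, 0.0, -0.002]
force: [0.4, 0.5, -1.1]
width: 0.637
grasp_force: 42.8
{'clock': 10.6, 'q': array([-0.0802,  0.5675, -0.3947,  1.9254,  0.3235,  0.7093, -2.2379]), 'joint_velocities': array([ 0.0012, -0.0006, -0.0005, -0.    , -0.0014,  0.0014, -0.0003]), 'joint_efforts': array([ -0.0357, -47.7837,  -4.6374, -16.7041,   0.0133,  -0.019 ,
        -0.0032]), 'eef_pos': array([0.5451, 0.1717, 0.053 ]), 'tool_rot': array([-3.1414,  0.0005, -0.002 ]), 'force': array([ 0.4204,  0.487 , -1.1176]), 'moment': array([0.0122, 0.0334, 0.0064]), 'grasp_force': 42.77627694110379, 'width': 0.637389742095997}
```

View pics/s3.png

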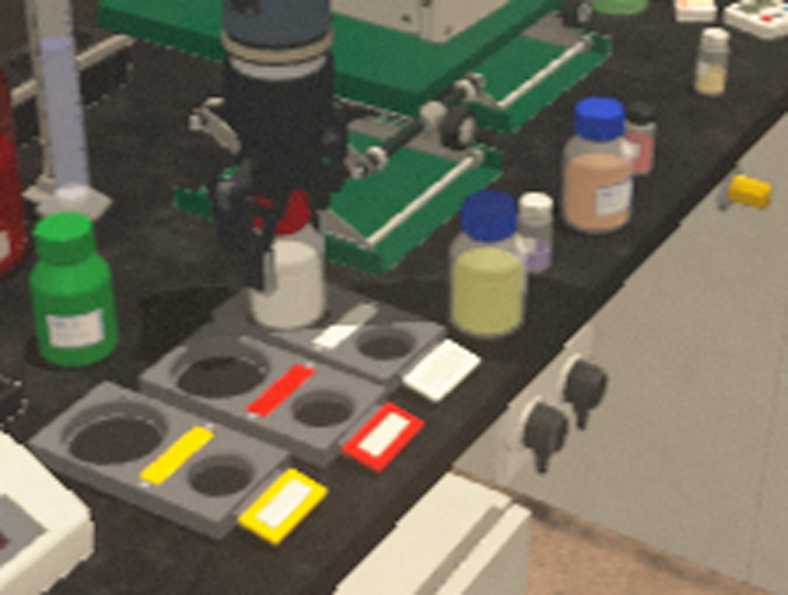

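The bottle is in the white well at (287,290), a few mm above the floor. I lower it to contact.

```bash
python3 -m creep '[0,0,1,0,0.5,0,0,2,0,0.5,0,0,3,0,0.5,0,0,3,0,0.5]' 40
```

```text
clock: 11.05
eef_pos: [0.5448, 0.1716, 0.05]
tool_rot: [3.141, -0.0, 0.001]
force: [-2.1, -0.8, 4.2]
width: 0.633
grasp_force: 43.3
```

```bash
python3 -m creep '[0,0,0,0,0.12,0,0,0,0,0.12,0,0,0,0,0.12,0,0,0,0,0.12,0,0,-15,0,0.12,0,0,-50,0,0.12,0,0,-95,0,0.12,0,0,-140,0,0.12,0,0,-180,0,0.12,-30,0,-195,0,0.12,-80,0,-195,0,0.12,-120,20,-195,0,0.12,-120,70,-195,0,0.12,-120,120,-195,0,0.12,-120,170,-195,0,0.12,-120,220,-195,0,0.12,-120,255,-195,0,0.12,-120,255,-195,0,0.12,-120,255,-195,0,0.12]' 40
python3 - <<'E'
from wr import *
look(dict(bottle_orange=(.42,-.0833),vial_red=(.43,-.182),vial_purple=(.43,0.004),bottle_yellow=(.422,.09)))
E
```

```text
clock: 12.95
eef_pos: [0.4246, -0.0835, 0.2451]
tool_rot: [-3.141, 0.003, -0.002]
force: [0.0, 0.4, 0.7]
width: 0.879
grasp_force: 0.0
tcp [ 0.4247 -0.0825  0.245 ] [-3.1413 -0.0011 -0.0016] w 0.8778863385781792 F [-0.1161  0.3546  0.3988] clk 13.0
bottle_orange 0.9 [ 0.4202 -0.086 ] 0.05583501006036218 [array([ 0.4157, -0.0866])]
vial_red 0.88 [ 0.43  -0.182] 0.08018867924528306 [array([ 0.4318, -0.1824])]
vial_purple 0.77 [0.4303 0.0034] 0.06209150326797386 []
bottle_yellow 0.67 [0.4212 0.0934] 0.04140328697850826 [array([0.4254, 0.0923])]
```

```bash
python3 -m creep '[-4,3,0,0,0.12,-4,3,50,0,0.12,-4,3,95,0,0.12,-4,3,135,0,0.12,-4,3,165,0,0.12,-4,3,187,0,0.12,-4,3,198,0,0.12,-4,3,198,0,0.12,-4,3,198,0,0.12,-4,3,198,0,0.5,-4,3,198,0,0.5,-4,3,198,0,0.5,-4,3,198,0,0.5,-4,3,198,0,0.5,-4,3,198,0,0.5]' 40
```

```text
clock: 14.9
eef_pos: [0.4217, -0.0865, 0.0478]
tool_rot: [3.141, -0.0, 0.004]
force: [-1.3, -0.2, 5.6]
width: 0.636
grasp_force: 41.4
```

```bash
python3 -m creep '[0,0,-10,0,0.5,0,0,-30,0,0.5,0,0,-60,0,0.5,0,0,-100,0,0.5,0,0,-140,0,0.5,0,0,-175,0,0.5,0,0,-195,0,0.5,3,-8,-200,0,0.5,6,-25,-200,0,0.5,8,-52,-200,0,0.5,8,-90,-200,0,0.5,8,-130,-200,0,0.5,8,-170,-200,0,0.5,8,-210,-200,0,0.5,8,-250,-200,0,0.5,8,-290,-200,0,0.5,8,-320,-200,0,0.5,8,-340,-200,0,0.5,8,-347,-200,0,0.5,8,-347,-200,0,0.5]' 40
python3 - <<'E'
from wr import *
look(dict(carrier_yellow=(.5135,.3529,.018),carrier_red=(.4976,.2599,.0156)))
E
```

```text
clock: 16.9
eef_pos: [0.4277, 0.2612, 0.2455]
tool_rot: [3.141, 0.003, -0.003]
force: [-1.1, -1.4, -1.6]
width: 0.637
grasp_force: 43.2
tcp [0.4282 0.2599 0.2456] [ 3.1402  0.     -0.0023] w 0.6325233290907433 F [-0.1649 -0.1861 -2.6499] clk 16.95
carrier_yellow 0.85 [0.5131 0.3519 0.0272] 0.05265974526383388 [array([0.5078, 0.3562])]
carrier_red 0.8 [0.4982 0.2602 0.0115] 0.06604747162022706 [array([0.4971, 0.2617])]
```

```bash
python3 -m creep '[10,0,0,0,0.5,35,0,0,0,0.5,70,0,0,0,0.5,100,0,0,0,0.5,111,-0.5,10,0,0.5,111,-0.5,40,0,0.5,111,-0.5,80,0,0.5,111,-0.5,120,0,0.5,111,-0.5,150,0,0.5,111,-0.5,170,0,0.5,111,-0.5,181,0,0.5,111,-0.5,187,0,0.5,111,-0.5,190,0,0.5,111,-0.5,191,0,0.5,111,-0.5,192,0,0.5,111,-0.5,193,0,0.5,111,-0.5,194,0,0.5,111,-0.5,194,0,0.5]' 40
```

```text
clock: 18.95
eef_pos: [0.5397, 0.2611, 0.0524]
tool_rot: [3.142, -0.0, 0.0]
force: [0.4, 0.8, -1.7]
width: 0.636
grasp_force: 43.2
```

```bash
python3 -m creep '[0,0,1,0,0.5,0,0,2,0,0.5,0,0,2,0,0.5]' 40
python3 -m creep '[0,0,0,0,0.2,0,0,0,0,0.2,0,0,0,0,0.2,0,0,0,0,0.2,0,0,-15,0,0.2,0,0,-50,0,0.2,0,0,-95,0,0.2,0,0,-140,0,0.2,0,0,-180,0,0.2,-30,0,-195,0,0.2,-80,0,-195,0,0.2,-115,20,-195,0,0.15,-115,70,-195,0,0.15,-115,120,-195,0,0.15,-115,165,-195,0,0.15,-115,169,-195,0,0.15,-115,169,-195,0,0.15]' 40
python3 - <<'E'
from wr import *
look(dict(vial_purple=(.43,0.004),bottle_yellow=(.422,.092)),"w4.png")
E
```

```text
clock: 19.25
eef_pos: [0.5401, 0.2612, 0.0519]
tool_rot: [3.141, -0.001, 0.002]
force: [-2.3, -2.4, 8.3]
width: 0.632
grasp_force: 44.1
clock: 20.95
eef_pos: [0.4247, 0.0912, 0.2462]
tool_rot: [3.141, -0.005, 0.002]
force: [0.2, 0.1, 0.4]
width: 0.85
grasp_force: 0.0
tcp [0.4247 0.0927 0.2461] [-3.1411  0.0005 -0.0023] w 0.84972357386052 F [ 0.0171 -0.1775 -0.1499] clk 21.0
vial_purple 0.67 [0.4298 0.0029] 0.07730263157894735 [array([0.4269, 0.0026])]
bottle_yellow 0.84 [0.4206 0.0917] 0.06506506506506504 [array([0.4203, 0.0876])]
```

View pics/w4.png

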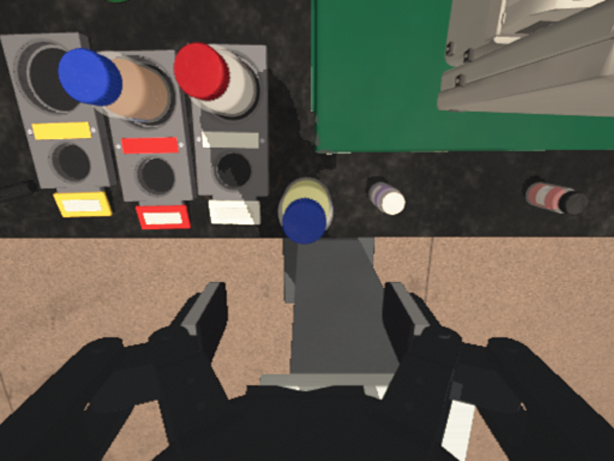

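The clear and orange bottles stand upright in the white and red wells, at (215,80) and (115,85). The yellow bottle is straight ahead at (305,210), and the purple vial is 88 mm to its right and clear of the jaws.

```bash
python3 -m creep '[-3.5,0,0,0,0.15,-3.5,0,50,0,0.15,-3.5,0,95,0,0.15,-3.5,0,135,0,0.15,-3.5,0,165,0,0.15,-3.5,0,187,0,0.15,-3.5,0,198,0,0.15,-3.5,0,198,0,0.15,-3.5,0,198,0,0.15,-3.5,0,198,0,0.5,-3.5,0,198,0,0.5,-3.5,0,198,0,0.5,-3.5,0,198,0,0.5,-3.5,0,198,0,0.5,-3.5,0,198,0,0.5]' 40
python3 -m creep '[0,0,-10,0,0.5,0,0,-30,0,0.5,0,0,-60,0,0.5,0,0,-100,0,0.5,0,0,-140,0,0.5,0,0,-175,0,0.5,0,0,-195,0,0.5,3,-8,-200,0,0.5,6,-25,-200,0,0.5,8,-52,-200,0,0.5,8,-90,-200,0,0.5,8,-130,-200,0,0.5,8,-170,-200,0,0.5,8,-210,-200,0,0.5,8,-240,-200,0,0.5,8,-256,-200,0,0.5,8,-261,-200,0,0.5,8,-261,-200,0,0.5]' 40
python3 - <<'E'
from wr import *
look(dict(carrier_yellow=(.5135,.3529,.018)))
E
```

```text
clock: 22.7
eef_pos: [0.4221, 0.0921, 0.0488]
tool_rot: [3.141, -0.001, 0.005]
force: [-0.3, -0.5, 5.1]
width: 0.63
grasp_force: 40.8
clock: 24.5
eef_pos: [0.429, 0.3525, 0.2466]
tool_rot: [3.14, -0.0, -0.002]
force: [0.6, 0.0, -2.0]
width: 0.632
grasp_force: 42.8
tcp [0.4293 0.3517 0.2467] [ 3.1397 -0.0022 -0.0009] w 0.6341018731992928 F [ 0.9043 -0.0969 -1.8722] clk 24.55
carrier_yellow 0.86 [0.5131 0.3524 0.0212] 0.04735437972432188 [array([0.5103, 0.3509])]
```

```bash
python3 -m creep '[10,0,0,0,0.5,35,0,0,0,0.5,70,0,0,0,0.5,105,0,0,0,0.5,122,-1,5,0,0.5,125,-1,30,0,0.5,125,-1,70,0,0.5,125,-1,110,0,0.5,125,-1,145,0,0.5,125,-1,167,0,0.5,125,-1,180,0,0.5,125,-1,187,0,0.5,125,-1,190,0,0.5,125,-1,191,0,0.5,125,-1,192,0,0.5,125,-1,193,0,0.5,125,-1,194,0,0.5,125,-1,195,0,0.5,125,-1,195,0,0.5]' 40
```

```text
clock: 26.55
eef_pos: [0.5544, 0.3543, 0.053]
tool_rot: [-3.142, 0.0, -0.001]
force: [-1.4, -0.5, 1.1]
width: 0.635
grasp_force: 43.2
```

```bash
python3 -m creep '[0,0,0.7,0,0.5,0,0,0.7,0,0.2,0,0,0.7,0,0.2,0,0,0.7,0,0.2,0,0,0.7,0,0.2,0,0,-15,0,0.2,0,0,-50,0,0.2,0,0,-95,0,0.2,0,0,-140,0,0.2,0,0,-180,0,0.2,-30,0,-195,0,0.2,-80,0,-195,0,0.2,-125,20,-195,0,0.4,-125,70,-195,0,0.4,-125,120,-195,0,0.4,-125,170,-195,0,0.4,-125,220,-195,0,0.4,-125,270,-195,0,0.4,-125,300,-195,0,0.4,-125,300,-195,0,0.4]' 40
python3 -m creep '[0,40,0,0,0.4,0,90,0,0,0.4,0,140,0,0,0.4,0,190,0,0,0.4,0,230,0,0,0.4,0,236,0,0,0.4,0,236,0,0,0.4,0,236,0,0,0.4]' 25
python3 - <<'E'
from wr import *
look(dict(vial_purple=(.43,0.004),vial_red=(.43,-.182),vial_yellow=(.437,-.362)))
E
```

```text
clock: 28.55
eef_pos: [0.429, 0.0496, 0.2482]
tool_rot: [3.139, -0.013, 0.002]
force: [0.0, -0.1, 0.1]
width: 0.602
grasp_force: 0.0
clock: 29.35
eef_pos: [0.4297, -0.1798, 0.2477]
tool_rot: [-3.141, -0.005, -0.001]
force: [-0.2, 0.7, 0.8]
width: 0.604
grasp_force: 0.0
tcp [ 0.4296 -0.1797  0.2477] [-3.1412 -0.0055 -0.0009] w 0.6020471576370645 F [-0.5131  1.2242  0.3693] clk 29.4
vial_purple 0.82 [0.431  0.0028] 0.11670761670761676 [array([0.4307, 0.0025])]
vial_red none
vial_yellow 0.6 [ 0.4364 -0.3604] 0.051312649164677815 [array([ 0.4364, -0.363 ])]
```

```bash
python3 -m creep '[0,2.5,40,0,0.4,0,2.5,85,0,0.4,0,2.5,125,0,0.4,0,2.5,160,0,0.4,0,2.5,187,0,0.4,0,2.5,205,0,0.4,0,2.5,217,0,0.4,0,2.5,217,0,0.4,0,2.5,217,0,0.4,0,2.5,217,0,0.8,0,2.5,217,0,0.8,0,2.5,217,0,0.8,0,2.5,217,0,0.8,0,2.5,217,0,0.8,0,2.5,217,0,0.8]' 25
python3 -m creep '[0,0,-8,0,0.8,0,0,-25,0,0.8,0,0,-55,0,0.8,0,0,-95,0,0.8,0,0,-135,0,0.8,0,0,-175,0,0.8,0,0,-205,0,0.8,0,-5,-217,0,0.8,0,-25,-220,0,0.8,0,-55,-220,0,0.8,0,-95,-220,0,0.8,0,-135,-220,0,0.8,0,-175,-220,0,0.8,0,-215,-220,0,0.8,0,-255,-220,0,0.8,0,-295,-220,0,0.8,0,-335,-220,0,0.8,0,-370,-220,0,0.8,0,-390,-220,0,0.8,0,-390,-220,0,0.8]' 25
python3 - <<'E'
from wr import *
look(dict(carrier_yellow=(.5135,.3529,.018),carrier_red=(.498,.26,.013)),"w5.png")
E
```

```text
clock: 31.15
eef_pos: [0.4299, -0.1847, 0.0314]
tool_rot: [3.141, -0.0, 0.003]
force: [-0.1, 0.2, 6.8]
width: 0.309
grasp_force: 26.2
clock: 33.15
eef_pos: [0.4275, 0.2088, 0.2496]
tool_rot: [-3.14, -0.01, 0.003]
force: [0.7, -0.9, -0.2]
width: 0.307
grasp_force: 25.6
tcp [0.428  0.2066 0.2494] [ 3.1411  0.0051 -0.0033] w 0.3081112885086896 F [ 0.0572  0.6095 -0.1996] clk 33.2
carrier_yellow 0.88 [0.5131 0.3519 0.0187] 0.34476495726495726 [array([0.5104, 0.3547])]
carrier_red 0.78 [0.498  0.26   0.0143] 0.3367535162554761 [array([0.4989, 0.2584])]
```

View pics/w5.png

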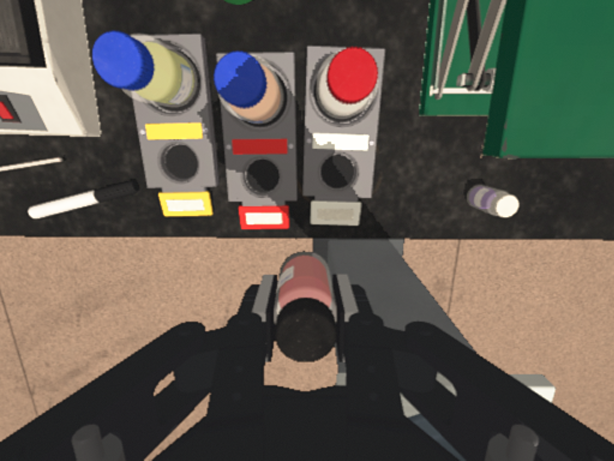

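The red vial is held upright at (305,300). All three bottles stand in their wells, and the red carrier's front well is at (262,175).

```bash
python3 -m creep '[5,-10,0,0,0.8,18,-32,0,0,0.8,25,-48,0,0,0.8,25,-52,5,0,0.8,25,-52,25,0,0.8,25,-52,60,0,0.8,25,-52,100,0,0.8,25,-52,135,0,0.8,25,-52,165,0,0.8,25,-52,185,0,0.8,25,-52,197,0,0.8,25,-52,204,0,0.8,25,-52,207,0,0.8,25,-52,208,0,0.8,25,-52,209,0,0.8,25,-52,210,0,0.8,25,-52,210,0,0.8,25,-52,210,0,0.8]' 25
```

```text
clock: 35.2
eef_pos: [0.4543, 0.2576, 0.0406]
tool_rot: [-3.141, 0.0, -0.001]
force: [-0.5, -0.1, -0.2]
width: 0.305
grasp_force: 25.6
```

```bash
python3 -m creep '[-1,-1.5,0.5,0,0.8,-1,-1.5,1.2,0,0.8,-1,-1.5,1.8,0,0.8,-1,-1.5,1.8,0,0.8]' 25
```

```text
clock: 35.6
eef_pos: [0.4532, 0.2596, 0.0394]
tool_rot: [3.141, 0.0, 0.001]
force: [-1.6, -0.6, 7.3]
width: 0.309
grasp_force: 26.2
```

```bash
python3 -m creep '[0,0,0,0,0.4,0,0,0,0,0.4,0,0,0,0,0.4,0,0,0,0,0.4,0,0,-10,0,0.4,0,0,-35,0,0.4,0,0,-80,0,0.4,0,0,-130,0,0.4,0,0,-180,0,0.4,-10,0,-210,0,0.4,-22,40,-210,0,0.4,-22,90,-210,0,0.4,-22,140,-210,0,0.4,-22,190,-210,0,0.4,-22,240,-210,0,0.4,-22,290,-210,0,0.4,-22,340,-210,0,0.4,-22,390,-210,0,0.4,-22,420,-210,0,0.4,-22,420,-210,0,0.4]' 25
python3 -m creep '[0,40,0,0,0.4,0,90,0,0,0.4,4,140,0,0,0.4,5,180,0,0,0.4,5,200,0,0,0.4,5,200,0,0,0.4,5,200,0,0,0.4]' 25
python3 - <<'E'
from wr import *
look(dict(vial_yellow=(.437,-.362)))
p=capture("scene"); save(p,"s6.png",(135,130,360,300),3.5)
E
```

```text
clock: 37.6
eef_pos: [0.4303, -0.1656, 0.2489]
tool_rot: [3.14, -0.013, 0.001]
force: [-0.0, -0.2, 0.1]
width: 0.598
grasp_force: 0.0
clock: 38.3
eef_pos: [0.4366, -0.3588, 0.2485]
tool_rot: [-3.14, -0.003, -0.0]
force: [0.2, 0.2, -0.5]
width: 0.602
grasp_force: 0.0
tcp [ 0.4368 -0.3583  0.2487] [-3.1401 -0.0048 -0.0005] w 0.6005281194015015 F [-0.569   0.2716 -0.2907] clk 38.35
vial_yellow 0.64 [ 0.4355 -0.3611] 0.10756972111553786 [array([ 0.4376, -0.3643])]
```

View pics/s6.png

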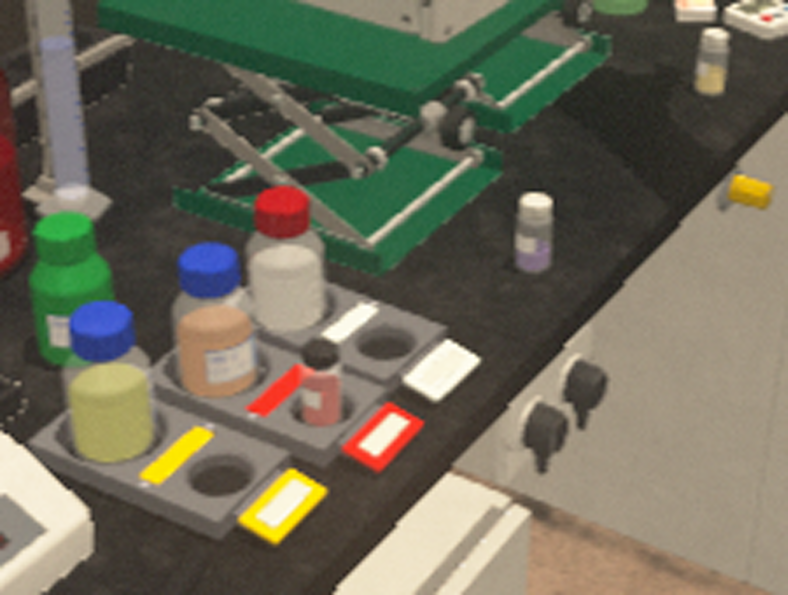

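All three bottles and the red vial stand upright in their wells, and the purple vial is untouched at (535,235). The yellow vial is still at (712,62) and comes next.

```bash
python3 -m creep '[0,2,40,0,0.4,0,2,85,0,0.4,0,2,125,0,0.4,0,2,160,0,0.4,0,2,187,0,0.4,0,2,205,0,0.4,0,2,217,0,0.4,0,2,217,0,0.4,0,2,217,0,0.4,0,2,217,0,0.8,0,2,217,0,0.8,0,2,217,0,0.8,0,2,217,0,0.8,0,2,217,0,0.8,0,2,217,0,0.8]' 25
python3 -m creep '[0,0,-8,0,0.8,0,0,-25,0,0.8,0,0,-55,0,0.8,0,0,-95,0,0.8,0,0,-135,0,0.8,0,0,-175,0,0.8,0,0,-205,0,0.8,0,-5,-217,0,0.8,0,-25,-220,0,0.8,0,-55,-220,0,0.8,0,-95,-220,0,0.8,0,-135,-220,0,0.8,0,-175,-220,0,0.8,0,-215,-220,0,0.8,0,-255,-220,0,0.8,0,-295,-220,0,0.8,0,-335,-220,0,0.8,0,-370,-220,0,0.8,0,-390,-220,0,0.8,0,-390,-220,0,0.8]' 25
python3 -m creep '[0,-8,0,0,0.8,0,-25,0,0,0.8,0,-55,0,0,0.8,0,-95,0,0,0.8,0,-135,0,0,0.8,0,-175,0,0,0.8,0,-215,0,0,0.8,0,-255,0,0,0.8,0,-290,0,0,0.8,0,-310,0,0,0.8,0,-318,0,0,0.8,0,-318,0,0,0.8,0,-318,0,0,0.8]' 25
```

```text
clock: 40.0
eef_pos: [0.4369, -0.3632, 0.0328]
tool_rot: [3.14, -0.0, 0.003]
force: [-0.7, 1.2, 6.5]
width: 0.31
grasp_force: 24.5
clock: 42.0
eef_pos: [0.4337, 0.0312, 0.2498]
tool_rot: [-3.141, -0.012, 0.006]
force: [0.0, 0.0, -0.5]
width: 0.311
grasp_force: 24.4
clock: 43.3
eef_pos: [0.4365, 0.3433, 0.2509]
tool_rot: [3.14, -0.003, -0.001]
force: [-0.4, -0.2, -0.5]
width: 0.311
grasp_force: 24.4
```

```bash
python3 -m creep '[8,-2,0,0,0.8,20,-5,0,0,0.8,30,-8,0,0,0.8,32,-8,5,0,0.8,32,-8,25,0,0.8,32,-8,60,0,0.8,32,-8,100,0,0.8,32,-8,135,0,0.8,32,-8,165,0,0.8,32,-8,185,0,0.8,32,-8,197,0,0.8,32,-8,204,0,0.8,32,-8,207,0,0.8,32,-8,208,0,0.8,32,-8,209,0,0.8,32,-8,210,0,0.8,32,-8,210.5,0,0.8,32,-8,210.5,0,0.8]' 25
```

```text
clock: 45.1
eef_pos: [0.4684, 0.3531, 0.0412]
tool_rot: [-3.141, 0.001, -0.001]
force: [0.3, -0.3, -0.4]
width: 0.315
grasp_force: 24.4
```

```bash
python3 -m creep '[0,1,0.5,0,0.8,0,1,1,0,0.8,0,1,1.5,0,0.8,0,1,1.5,0,0.8]' 25
```

```text
clock: 45.5
eef_pos: [0.4685, 0.3528, 0.0408]
tool_rot: [-3.141, -0.0, -0.002]
force: [-2.2, -1.4, 7.7]
width: 0.312
grasp_force: 24.6
```

Contact made. I release, lift, back off to the front and check.

```bash
python3 -m creep '[0,0,0,0,0.4,0,0,0,0,0.4,0,0,0,0,0.4,0,0,0,0,0.4,0,0,-10,0,0.4,0,0,-35,0,0.4,0,0,-80,0,0.4,0,0,-130,0,0.4,0,0,-180,0,0.4,-10,0,-215,0,0.4,-25,40,-220,0,0.4,-30,90,-220,0,0.4,-30,140,-220,0,0.4,-30,190,-220,0,0.4,-30,200,-220,0,0.4,-30,200,-220,0,0.4,-30,200,-220,0,0.4]' 25
python3 - <<'E'
from wr import *
p=look(dict(vial_purple=(.43,.003)))
q=capture("scene")
a=cv2.resize(q["pixels"][150:300,130:360],(800,522)); cv2.imwrite("pics/f.png",a[:,:,::-1])
save(p,"fw.png",s=1.2)
E
```

```text
clock: 47.2
eef_pos: [0.4381, 0.1535, 0.2601]
tool_rot: [-3.141, -0.002, -0.002]
force: [0.2, 1.1, -0.4]
width: 0.598
grasp_force: 0.0
tcp [0.4381 0.1541 0.2599] [-3.1404 -0.004  -0.0011] w 0.6035577782544446 F [ 0.4434 -0.2376  0.1284] clk 47.25
vial_purple 0.82 [0.4304 0.0032] 0.10279001468428783 [array([ 0.4301, -0.0011])]
```

View pics/f.png

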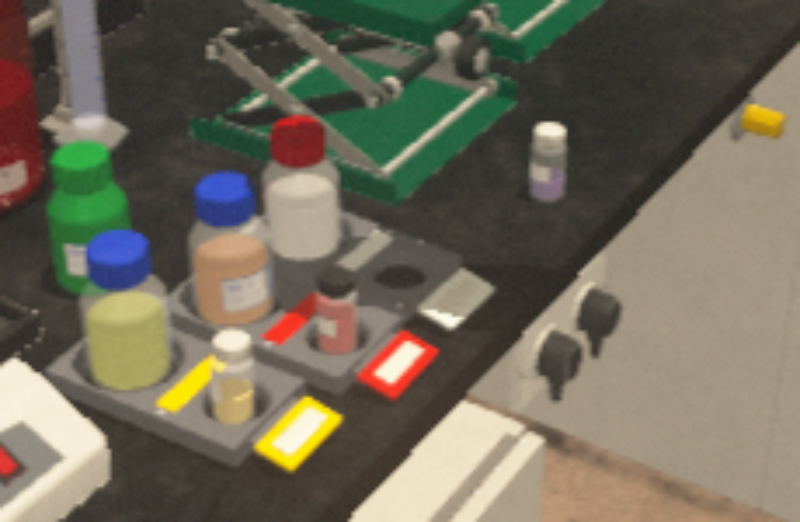

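View pics/fw.png

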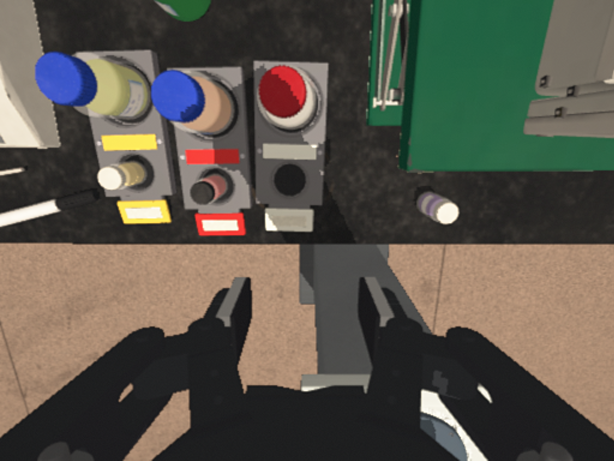

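Both views show all five items upright in their wells: yellow vial (232,375), red vial (337,310), and the bottles at (125,310), (232,250) and (302,190). The purple vial is untouched at (547,160) and the gripper is free, so I hand the job in.

```bash
python3 -c "
from rig import order
print(order.sign_off())"
```

```text
the job is handed in; nothing more can be done
None
```

The job is handed in at about 47 s of robot time: all three bottles were loaded before the two vials, each stood upright in its correct well, and the purple vial was left where it stood; the sign-off gave no verdict.

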